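# Dock a power supply for its load test

## Task

Lock home the black power supply that lies in the bay of the load-test dock: with your fingertips push the red knob along its slot until the supply is pressed against the spring contacts at the far end, keep it forward round the corner, and push it fully into the side notch so that it stays locked when you let go. Only push the knob lightly, do not grip it; leave the supply lying in its bay, do not lift it, and do not disturb the loose parts beside the dock.

Things in the scene. Friction and masses are not known exactly. Their poses are not given: they have to be found in the camera images.
- test_dock: fixed load-test dock, 264 x 104 mm. Origin under its middle, on the bench; x points from the knob end to the contact block, y to the left of that. Blue gate plate at x -126 to -46, y -45 to 45, top z 44 mm, screw heads 3 mm high at y +-41; then the open bay with rails (z 26 mm); then the black contact block at x 102 to 130, highest point 61 mm. Slot 11 mm wide: a leg along +x, then a notch to +y
- knob: the red knob to be pushed: upright and round, 18 mm in diameter, z 48 to 76 mm above the bench; origin at its centre, z 62 mm. A steel collar 20 mm in diameter, z 45.5 to 48 mm, at its foot. Its 8 mm stem stands in the slot with 1.5 mm play on each side and cannot be lifted out. It moves with pusher along dock x and cross_slide along dock y
- slot_start (a point): middle of the slot where the stem stands when pushed fully back, on top of the gate plate; dock (-105, 0, 44) mm
- slot_corner (a point): middle of the slot at the corner, 40 mm along dock x from slot_start, on top of the gate plate. The stem can go about 1.5 mm farther before it meets the end of the leg
- notch_end (a point): middle of the slot at the end of the side notch, 14 mm along dock +y from slot_corner, on top of the gate plate. The stem can go about 1.5 mm farther before it meets the end of the notch
- pusher (a joint): travel of the knob and pusher carriage along dock x in m: 0 with the stem at slot_start, 0.040 at slot_corner; starts between 0 and 0.010. 1 N of friction, no spring of its own. Its face, at dock x -41 mm + this travel, pushes the supply by its rear end
- cross_slide (a joint): sideways travel of the knob along dock y in m: 0 in the long leg, 0.014 at notch_end; about 0.6 N of friction, no spring. Only at the corner can it leave 0 by more than the play; in the notch the stem cannot go back along x by more than the play
- contacts (a joint): how far the spring contacts at the far end are pressed in, in m: 0 when free, about 0.002 to 0.004 with the knob home in the notch, 0.008 at most. They push back on the supply with 2 N at 0 and 1 N more for each mm, and shove supply and pusher back by 4 to 6 mm if the knob is let go at the corner
- power_supply: black power supply brick, 44 x 99 x 30 mm, 0.2 to 0.3 kg, lying loose in the bay with its long side along dock x. Origin at the centre of its underside, 12 mm above the bench; its own y axis is its long axis and points along dock +x. It starts with its centre at dock x 22 to 30 mm, and ends near 47 mm when docked
- cap: loose black capacitor standing upright left of the dock, 18 mm in diameter, 32 mm high; origin at the centre of its foot. Leave it alone
- terminals: loose green terminal strip right of the dock, 14 x 52 x 17 mm; origin at the centre of its underside. Leave it alone
- screwdriver: small loose yellow screwdriver lying right of the dock, 120 mm long, 18 mm high; origin on the bench under its middle. Leave it alone
Mind the look-alikes: they are no part of the job. What is shaped like the power_supply but brown or yellow is not meant.

How it is judged:
By the outcome, as a careful person would: the job done as asked, in the order asked, and still so for the second after the job is handed in, with the robot touching nothing.
It also fails if it takes over 35 s, if anything falls off the work surface, if the arm or the gripper's body presses on something with over 40 N, if the wrist force passes 120 N, or if a joint passes its speed limit or range.

## Robot

A 7-joint arm with a two-finger parallel gripper is mounted at the origin on a cart in front of the work surface, level with it; the furniture and walls round the work are solid. World frame = base frame: x ahead of the robot, y to its left, z up, the work surface at z = 0. Lengths are in m, angles in rad, forces in N, time in s.
With the tool pointing down it reaches from about 0.35 to 0.9 m from the base axis. Payload 19.9 kg.
Tool frame: the origin (TCP) lies on the centre line of the jaws, within the pads' length; the fingertips stand 19 mm ahead of it and the grasp point (between the pads) is the TCP; z points along the fingers, y is the direction in which the jaws open and shut (so a half turn about z gives the same grasp; the last joint's range is limited). The gripper opens to 85 mm and grips with 20 to 120 N. Pads are 22 mm wide; open, the fingers measure 114 mm over their backs; the gripper's body (76 mm by 85 mm) begins 54 mm behind the grasp point. The pads swing forward as they close: fully open they stand 13 mm farther back than shut.
Start: joints at [1.137, 0.417, -0.01, 1.614, 0.005, 1.111, -0.053], TCP at [0.239, -0.577, 0.25] pointing down, gripper open.
Joint ranges: [-2.81, 2.81], [-0.39, 2.02], [-1.27, 1.25], [0.06, 2.57], [-1.19, 4.33], [0.19, 2], [-2.82, 2.82]. Speed limits (rad/s): [1.89, 1.89, 2.39, 2.39, 3.01, 3.01, 3.01].

## Interface

Orientations are given as a rotation vector (axis times angle).
In Python, from rig import env, viewer gives the robot as it stands.
- The arm moves only by the tool servo_tool, never from a script. Its argument "plan" is a list of rows, each an object with "delta_pos": the shift along the tool's x, y, z each as a share of 2.5 cm, from -1 to 1, a list of three; "rotation": the turn, a rotation vector about the tool's x, y, z each as a share of 6 degrees, from -1 to 1, a list of three; "fingers": the closure, from 0 (fully open) to 1 (shut). In form: [{"delta_pos": [x, y, z], "rotation": [wx, wy, wz], "fingers": fingers}, ...]. A call has 1 to 12 rows; each row shifts and turns the pose as measured when the row begins, along the tool's axes as they then stand; what a row does not reach is not made up. A row lasts 1/12 s, in which the tool goes at most 41.7 mm and 7.16 degrees, less where a joint would pass 70% of its speed; a pose out of reach is approached as far as the arm can. A call with a number of a shift or a turn outside -1 to 1 is refused whole. A call with a gripper value outside its range is refused whole. The fingers move at their own pace and stop on an object; "force" is the grip in N (left out, the last holds). Time passes only in rows, so rows that do not move let the fingers close. It gives the time, the measured TCP pose, the force and the opening at its end, in the units of the state.
- env.state(): the state, without advancing time (a new reading comes with each control period).
- viewer.camera(name): name is "scene" or "top" or "wrist"; returns the picture (420x560x3 uint8, blue, green, red); there is no depth.
- viewer.camera_model(name): a dict with "K" (3x3 intrinsics, pixels), "origin" and "orientation" of the camera in the world; the wrist camera has in their place "mount" (4x4, takes a point from camera to tool coordinates, whose origin is the TCP and whose axes are the flange's). Camera axes: x right, y down, z forward; pixel columns grow to the right and rows downward; lengths in m; the calibration is good to about 2 mm. A picture is of the moment at which its call begins: read the wrist's pose just before it. camera_model takes no time and is no camera call.
- env.finish_job(): hands the job in, once; it reports no verdict.
The state is a dict: "time": time; "q": joint angles; "qd": joint speeds; "effort": joint torques, N m; "eef_pos": TCP position; "eef_rot": TCP orientation; "ft_force": force on the tool from outside, world axes, zero at the start; "moment": the same for the moment, N m; "finger_gap": opening from 0.0 (shut) to 1.0 (fully open).
Only numpy, scipy, OpenCV 4.12 (cv2) and the standard library are available. Lean on these libraries where they do the work, as an engineer would, in place of code of your own. Each camera call takes 0.05 s, during which the arm holds its last target. There are 200 camera calls.

## Working session

There is one attempt and no reset: what is moved stays moved. The work goes in short steps, Python scripts to look and compute and a tool call to move; the robot and the scene stay as the last step left them, time stands still between calls to the robot, and variables do not carry over. Pictures are saved under pics/ and viewed, on a budget of 10 in all, crops included, one or two more only if the job needs it, and the job is handed in when it is done.

Besides the shell and the picture viewer there is one more tool, called after "Call:" in YAML: its name, and indented under it one key for each argument. servo_tool: Moves the arm, as the interface text tells. Its arguments: {"type":"object","properties":{"plan":{"type":"array"},"force":{"type":"number"}},"required":["plan"]}

```bash
ls; mkdir -p pics; python3 - <<'E'
from rig import env, viewer
import cv2,numpy as np
s=env.state();print({k:np.round(v,3).tolist() for k,v in s.items()})
a=viewer.camera("scene");b=viewer.camera("top")
cv2.imwrite("pics/scene.png",a);cv2.imwrite("pics/top.png",b)
for n in("scene","top","wrist"):print(n,viewer.camera_model(n))
E
```

```text
pics
{'time': 0.0, 'q': [1.137, 0.418, -0.01, 1.614, 0.005, 1.111, -0.053], 'qd': [-0.0, -0.0, -0.0, 0.002, 0.001, -0.001, -0.0], 'effort': [0.001, -86.445, 0.68, -43.49, 0.019, 0.007, -0.0], 'eef_pos': [0.239, -0.577, 0.25], 'eef_rot': [-3.08, -0.613, 0.0], 'ft_force': [-1.079, 0.279, 0.195], 'moment': [0.05, 0.018, 0.037], 'finger_gap': 0.999}
scene {'K': array([[469.36113902,   0.        , 281.53818437],
       [  0.        , 469.36113902, 213.16499073],
       [  0.        ,   0.        ,   1.        ]]), 'origin': array([ 0.13413707, -0.33015425,  0.69363782]), 'orientation': array([-2.19614188,  1.05495485, -0.41525263])}
top {'K': array([[403.36140595,   0.        , 282.81892279],
       [  0.        , 403.36140595, 207.52904241],
       [  0.        ,   0.        ,   1.        ]]), 'origin': array([0.44120113, 0.0072652 , 0.88767343]), 'orientation': array([-2.12673122,  2.09060553, -0.16877969])}
wrist {'K': array([[316.048907  ,   0.        , 281.60627697],
       [  0.        , 316.048907  , 213.48203404],
       [  0.        ,   0.        ,   1.        ]]), 'mount': array([[-1.64834515e-03, -9.52044058e-01, -3.05956524e-01,
         7.79038840e-02],
       [ 9.99998628e-01, -1.61899949e-03, -3.49670759e-04,
        -1.54535709e-03],
       [-1.62441488e-04, -3.05956681e-01,  9.52045421e-01,
        -1.24256842e-01],
       [ 0.00000000e+00,  0.00000000e+00,  0.00000000e+00,
         1.00000000e+00]])}
```

View pics/top.png

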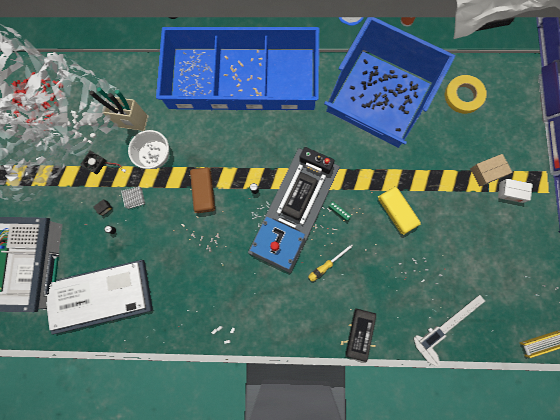

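View pics/scene.png

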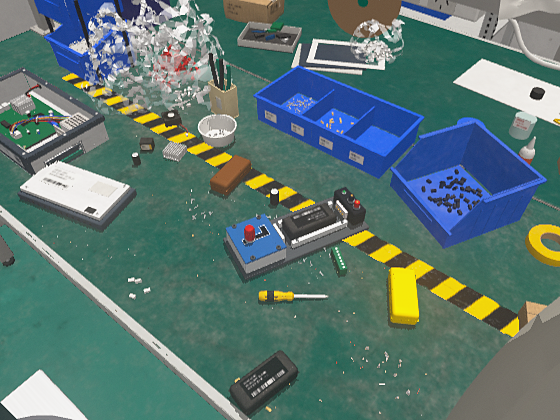

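The knob candidates are the red knob on the blue gate at top (275,245), the red button on the contact block at (330,163), and red scraps in the bag at (35,95). The supply candidates are the black brick in the bay at (298,193), a loose black brick at (362,333), a brown one at (203,190) and a yellow one at (399,211). I choose the knob at (275,245) and the brick in the bay.

```bash
cat > h.py <<'E'
import cv2,numpy as np
from scipy.spatial.transform import Rotation as R
from rig import env, viewer
def cam(n,s=None):
    m=viewer.camera_model(n)
    if n!="wrist": return m["K"],R.from_rotvec(m["orientation"]).as_matrix(),m["origin"]
    s=s or env.state();Rt=R.from_rotvec(s["eef_rot"]).as_matrix();M=m["mount"]
    return m["K"],Rt@M[:3,:3],Rt@M[:3,3]+s["eef_pos"]
def ray(c,px):
    K,Rm,o=c; d=Rm@np.linalg.solve(K,[px[0],px[1],1.]);return o,d/np.linalg.norm(d)
def plane(c,px,z):
    o,d=ray(c,px);return o+d*(z-o[2])/d[2]
def proj(c,p):
    K,Rm,o=c;q=K@(Rm.T@(np.asarray(p)-o));return q[:2]/q[2]
def blob(mask,near,r=60):
    n,l,st,ce=cv2.connectedComponentsWithStats(mask.astype(np.uint8))
    c=[i for i in range(1,n) if np.hypot(*(ce[i]-near))<r]
    i=max(c,key=lambda i:st[i,4]);return (l==i),ce[i],st[i]
def red(im):
    h=cv2.cvtColor(im,cv2.COLOR_BGR2HSV);return ((h[...,0]<8)|(h[...,0]>172))&(h[...,1]>140)&(h[...,2]>60)
def blue(im):
    h=cv2.cvtColor(im,cv2.COLOR_BGR2HSV);return (abs(h[...,0].astype(int)-107)<12)&(h[...,1]>110)&(h[...,2]>60)
E
python3 - <<'E'
from h import *
t=cv2.imread("pics/top.png");s=cv2.imread("pics/scene.png")
ct,cs=cam("top"),cam("scene")
mt,pt,a=blob(red(t),(275,245),20);ms,ps,b=blob(red(s),(249,232),20)
print(pt,a,ps,b)
o1,d1=ray(ct,pt);o2,d2=ray(cs,ps)
A=np.c_[d1,-d2];x=np.linalg.lstsq(A,o2-o1,rcond=None)[0];p1,p2=o1+d1*x[0],o2+d2*x[1];print("knob",p1,p2)
m,_,st=blob(cv2.morphologyEx(blue(t).astype(np.uint8),cv2.MORPH_CLOSE,np.ones((9,9))),(277,245),25)
c=max(cv2.findContours(m.astype(np.uint8),0,2)[0],key=cv2.contourArea)
box=cv2.boxPoints(cv2.minAreaRect(c));print(st,box)
w=np.array([plane(ct,p,.044) for p in box]);print(w, np.linalg.norm(np.diff(w,axis=0),axis=1),w.mean(0))
for i in range(2):
  e=w[i+1]-w[i];print(np.degrees(np.arctan2(e[1],e[0])))
cv2.imwrite("pics/crop.png",cv2.resize(t[130:290,220:380],None,fx=4,fy=4,interpolation=2)[:600])
E
```

```text
[274.44262295 245.67213115] [271 242   8   9  61] [249.10447761 232.30597015] [244 225  11  16 134]
knob [0.51907064 0.04882424 0.06441101] [0.51843813 0.04941488 0.064381  ]
[ 250  217   55   52 1637] [[249.29178 250.255  ]
 [265.72238 215.33998]
 [304.73087 233.6969 ]
 [288.30026 268.61194]]
[[ 0.51050921  0.10231017  0.044     ]
 [ 0.58513419  0.06992907  0.044     ]
 [ 0.54724929 -0.01324237  0.044     ]
 [ 0.47402387  0.02002605  0.044     ]] [0.08134755 0.09139341 0.08042854] [0.52922914 0.04475573 0.044     ]
-23.45687915563609
-114.48944256300233
```

View pics/crop.png

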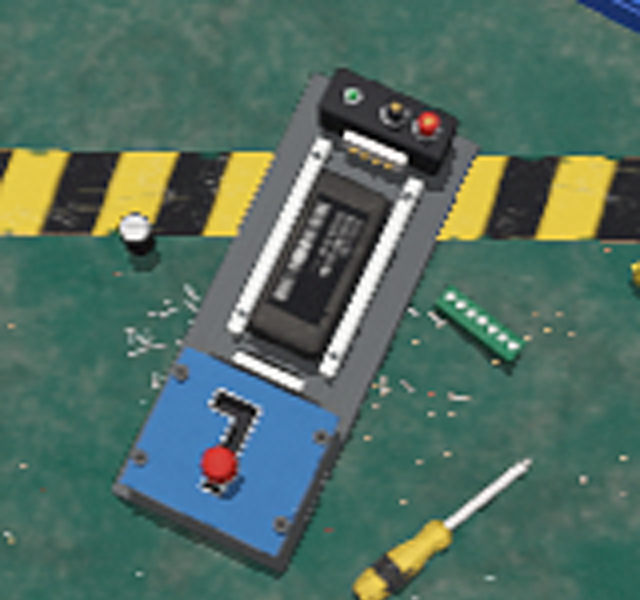

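The crop confirms it: the knob is at crop (218,465) on the blue gate, with the leg running up-right and the notch to the left (+y). The black supply is in the bay. Dock yaw is about -24°, and the pusher stands at about 8 mm.

The plan is to straddle the knob loosely with half-open fingers. The rear pad's normal will be turned about 40° from dock x towards +y, so one pad pushes both forward and sideways.

Call:
servo_tool:
  plan:
    - {"delta_pos": [0.85,-0.8,0],"rotation": [0,0,0],"fingers": 0.5}
    - {"delta_pos": [0.85,-0.8,0],"rotation": [0,0,0],"fingers": 0.5}
    - {"delta_pos": [0.85,-0.8,0],"rotation": [0,0,0],"fingers": 0.5}
    - {"delta_pos": [0.85,-0.8,0],"rotation": [0,0,0],"fingers": 0.5}
    - {"delta_pos": [0.85,-0.8,0],"rotation": [0,0,0],"fingers": 0.5}
    - {"delta_pos": [0.85,-0.8,0],"rotation": [0,0,0],"fingers": 0.5}
    - {"delta_pos": [0.85,-0.8,0],"rotation": [0,0,0],"fingers": 0.5}
    - {"delta_pos": [0.85,-0.8,0],"rotation": [0,0,0],"fingers": 0.5}
    - {"delta_pos": [0.85,-0.8,0],"rotation": [0,0,0],"fingers": 0.5}
    - {"delta_pos": [0.85,-0.8,0],"rotation": [0,0,0],"fingers": 0.5}
    - {"delta_pos": [0.85,-0.8,0],"rotation": [0,0,0],"fingers": 0.5}
    - {"delta_pos": [0.85,-0.8,0],"rotation": [0,0,0],"fingers": 0.5}

```text
time: 1.1
eef_pos: [0.3833, -0.2473, 0.2459]
eef_rot: [-3.079, -0.597, 0.009]
ft_force: [1.0, -0.9, 0.4]
finger_gap: 0.506
```

Call:
servo_tool:
  plan:
    - {"delta_pos": [0.85,-0.8,0],"rotation": [0,0,0],"fingers": 0.5}
    - {"delta_pos": [0.85,-0.8,0],"rotation": [0,0,0],"fingers": 0.5}
    - {"delta_pos": [0.85,-0.8,0],"rotation": [0,0,0],"fingers": 0.5}
    - {"delta_pos": [0.85,-0.8,0],"rotation": [0,0,0],"fingers": 0.5}
    - {"delta_pos": [0.85,-0.8,0],"rotation": [0,0,0],"fingers": 0.5}
    - {"delta_pos": [0.85,-0.8,0],"rotation": [0,0,0],"fingers": 0.5}
    - {"delta_pos": [0.85,-0.8,0],"rotation": [0,0,0],"fingers": 0.5}
    - {"delta_pos": [0.85,-0.8,0],"rotation": [0,0,0],"fingers": 0.5}
    - {"delta_pos": [0.85,-0.8,0],"rotation": [0,0,0],"fingers": 0.5}
    - {"delta_pos": [0.85,-0.8,0],"rotation": [0,0,0],"fingers": 0.5}
    - {"delta_pos": [0.5,-0.5,0],"rotation": [0,0,0],"fingers": 0.5}
    - {"delta_pos": [0,0,0],"rotation": [0,0,-1],"fingers": 0.5}

```text
time: 2.1
eef_pos: [0.5159, 0.0552, 0.2449]
eef_rot: [-3.041, -0.76, 0.011]
ft_force: [-0.1, 0.1, -0.7]
finger_gap: 0.499
```

Call:
servo_tool:
  plan:
    - {"delta_pos": [0,0,0],"rotation": [0,0,-1],"fingers": 0.5}
    - {"delta_pos": [0,0,0],"rotation": [0,0,-1],"fingers": 0.5}
    - {"delta_pos": [0,0,0],"rotation": [0,0,-1],"fingers": 0.5}
    - {"delta_pos": [0,0,0],"rotation": [0,0,-1],"fingers": 0.5}
    - {"delta_pos": [0,0,0],"rotation": [0,0,-1],"fingers": 0.5}
    - {"delta_pos": [0,0,0],"rotation": [0,0,-1],"fingers": 0.5}
    - {"delta_pos": [0,0,0],"rotation": [0,0,-1],"fingers": 0.5}
    - {"delta_pos": [0,0,0],"rotation": [0,0,-1],"fingers": 0.5}
    - {"delta_pos": [0,0,0],"rotation": [0,0,-1],"fingers": 0.5}
    - {"delta_pos": [0,0,0],"rotation": [0,0,-1],"fingers": 0.5}
    - {"delta_pos": [0,0,0],"rotation": [0,0,-1],"fingers": 0.5}
    - {"delta_pos": [0,0,0],"rotation": [0,0,-1],"fingers": 0.5}

```text
time: 3.1
eef_pos: [0.5141, 0.0577, 0.2418]
eef_rot: [-1.925, -2.463, 0.007]
ft_force: [0.2, -0.6, -0.6]
finger_gap: 0.497
```

Now a close look with the wrist camera, plus the transform into tool axes.

```bash
python3 - <<'E'
from h import *
s=env.state();im=viewer.camera("wrist");c=cam("wrist",s)
Rt=R.from_rotvec(s["eef_rot"]).as_matrix();print(np.round(Rt,3),s["eef_pos"])
g=proj(c,[.519,.049,.062]);print("expect",g)
m,p,st=blob(red(im),g,50);print("knob px",p,st)
# top face: use centroid at z 0.064
k=plane(c,p,.065);print("knob",k)
b=cv2.morphologyEx(blue(im).astype(np.uint8),cv2.MORPH_CLOSE,np.ones((25,25)))
m2,p2,st2=blob(b,proj(c,[.529,.045,.044]),60)
cc=max(cv2.findContours(m2.astype(np.uint8),0,2)[0],key=cv2.contourArea)
w=np.array([plane(c,q[0],.044)[:2]*1000 for q in cc],np.float32)
r=cv2.minAreaRect(w);B=cv2.boxPoints(r);print(r,B.round(1).tolist())
v=im.copy();cv2.drawContours(v,[cc],-1,(0,255,255),1);cv2.circle(v,tuple(int(x) for x in p),3,(255,255,255),-1)
cv2.imwrite("pics/w1.png",v)
E
```

```text
[[-0.241  0.97  -0.015]
 [ 0.97   0.241  0.006]
 [ 0.009 -0.013 -1.   ]] [0.51409504 0.05771092 0.24182421]
expect [287.42519705 207.20475837]
knob px [288.6358209 205.3761194] [279 194  20  23 335]
knob [0.51947284 0.05196465 0.065     ]
((529.235595703125, 47.04491424560547), (90.38105010986328, 80.21405029296875), 66.37425994873047) [[474.3999938964844, 21.700000762939453], [547.9000244140625, -10.399999618530273], [584.0999755859375, 72.4000015258789], [510.6000061035156, 104.5]]
```

View pics/w1.png

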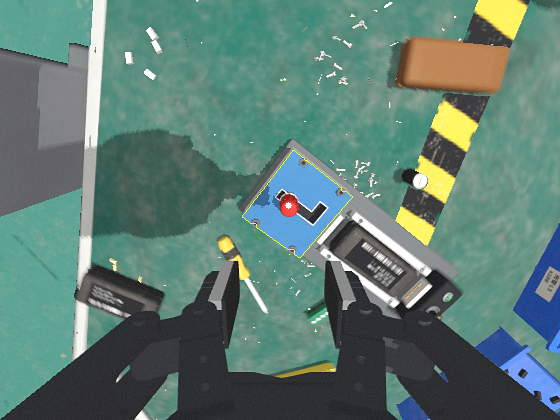

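The wrist view shows the knob at (289,205) with its slot and the notch corner at (322,208). The fingers are open and clear of the knob. Both views agree to about 2 mm. Knob ≈ (0.519, 0.0505), dock yaw ≈ -23.7°. I'll descend round the knob.

Call:
servo_tool:
  plan:
    - {"delta_pos": [-0.05,0.02,0.85],"rotation": [0,0,0],"fingers": 0.5}
    - {"delta_pos": [-0.05,0.02,0.85],"rotation": [0,0,0],"fingers": 0.5}
    - {"delta_pos": [-0.05,0.02,0.85],"rotation": [0,0,0],"fingers": 0.5}
    - {"delta_pos": [-0.05,0.02,0.85],"rotation": [0,0,0],"fingers": 0.5}
    - {"delta_pos": [-0.05,0.02,0.6],"rotation": [0,0,0],"fingers": 0.5}
    - {"delta_pos": [0,0,0],"rotation": [0,0,0],"fingers": 0.5}

```text
time: 3.65
eef_pos: [0.5168, 0.052, 0.1379]
eef_rot: [-1.934, -2.457, 0.006]
ft_force: [-0.4, -0.5, -1.2]
finger_gap: 0.5
```

```bash
cat > rel.py <<'E'
from h import *
s=env.state();Rt=R.from_rotvec(s["eef_rot"]).as_matrix()
D=R.from_euler('z',-23.7,degrees=True).as_matrix()
O=np.array([.5292,.0460,0])+D@[.086,0,0]
if __name__=="__main__":
    print("tcp dock mm",(D.T@(s["eef_pos"]-O)*1000).round(1),"F dock",(D.T@s["ft_force"]).round(1),"t",s["time"])
    print("dock x,y,z axes in tool:\n",(Rt.T@D).T.round(3))
E
python3 rel.py
```

```text
tcp dock mm [-99.7   0.5 137.9] F dock [-0.2 -0.6 -1.2] t 3.65
dock x,y,z axes in tool:
 [[-0.606  0.795 -0.015]
 [ 0.796  0.606 -0.   ]
 [ 0.009 -0.012 -1.   ]]
```

Call:
servo_tool:
  plan:
    - {"delta_pos": [-0.05,0.05,0.6],"rotation": [0,0,0],"fingers": 0.5}
    - {"delta_pos": [-0.05,0.05,0.6],"rotation": [0,0,0],"fingers": 0.5}
    - {"delta_pos": [0,0,0.6],"rotation": [0,0,0],"fingers": 0.5}
    - {"delta_pos": [0,0,0.6],"rotation": [0,0,0],"fingers": 0.5}
    - {"delta_pos": [0,0,0.2],"rotation": [0,0,0],"fingers": 0.5}
    - {"delta_pos": [0,0,0],"rotation": [0,0,0],"fingers": 0.5}

```text
time: 4.15
eef_pos: [0.5204, 0.0507, 0.0737]
eef_rot: [-1.95, -2.446, 0.006]
ft_force: [-0.1, -0.7, 0.3]
finger_gap: 0.501
```

```bash
python3 rel.py; python3 - <<'E'
from h import *
cv2.imwrite("pics/w2.png",viewer.camera("wrist"))
E
```

```text
tcp dock mm [-96.    0.8  73.7] F dock [ 0.2 -0.7  0.3] t 4.15
dock x,y,z axes in tool:
 [[-0.596  0.803 -0.013]
 [ 0.803  0.596 -0.   ]
 [ 0.008 -0.011 -1.   ]]
```

View pics/w2.png

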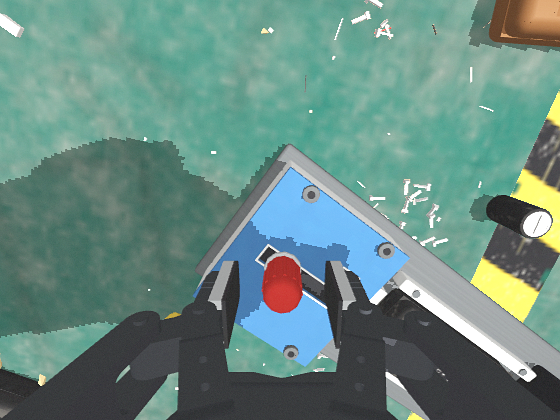

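The wrist view shows the knob at (282,285), midway between the pads at 237 and 327, with clearance on each side. I'll close the gap along tool y, then push along dock x in small steps.

Call:
servo_tool:
  plan:
    - {"delta_pos": [0,0.2,0],"rotation": [0,0,0],"fingers": 0.5}
    - {"delta_pos": [0,0.2,0],"rotation": [0,0,0],"fingers": 0.5}
    - {"delta_pos": [-0.12,0.16,0],"rotation": [0,0,0],"fingers": 0.5}
    - {"delta_pos": [-0.12,0.16,0],"rotation": [0,0,0],"fingers": 0.5}
    - {"delta_pos": [-0.12,0.16,0],"rotation": [0,0,0],"fingers": 0.5}

```text
time: 4.62
eef_pos: [0.5469, 0.0472, 0.0776]
eef_rot: [-1.953, -2.448, 0.003]
ft_force: [-2.5, -0.9, -2.4]
finger_gap: 0.499
```

```bash
cat > look.py <<'E'
from rel import *
import sys
c=cam("scene");im=viewer.camera("scene");c2=cam("top");i2=viewer.camera("top")
cv2.imwrite(f"pics/{sys.argv[1]}s.png",cv2.resize(im[160:300,190:390],None,fx=4,fy=4,interpolation=2));cv2.imwrite(f"pics/{sys.argv[1]}t.png",cv2.resize(i2[130:280,230:380],None,fx=4,fy=4,interpolation=2))
for n,C,I in(("scene",c,im),("top",c2,i2)):
    try:
        g=proj(C,O+D@[-.08,0,.065]);m,p,st=blob(red(I),g,22);print(n,"knob dock",(D.T@(plane(C,p,.0645)-O)*1000).round(1)[:2],st)
    except ValueError: print(n,"knob hidden")
E
python3 rel.py; python3 look.py a
```

```text
tcp dock mm [-70.3   8.2  77.6] F dock [-1.9 -1.8 -2.4] t 4.6167
dock x,y,z axes in tool:
 [[-0.595  0.804 -0.01 ]
 [ 0.804  0.595  0.001]
 [ 0.007 -0.008 -1.   ]]
scene knob dock [-77.5  -5.6] [259 224   3  13  20]
top knob hidden
```

Call:
servo_tool:
  plan:
    - {"delta_pos": [-0.12,0.15,0.08],"rotation": [0,0,0],"fingers": 0.5}
    - {"delta_pos": [-0.12,0.15,0.08],"rotation": [0,0,0],"fingers": 0.5}
    - {"delta_pos": [-0.03,0.04,0.05],"rotation": [0,0,0],"fingers": 0.5}

```text
time: 4.97
eef_pos: [0.5564, 0.0415, 0.072]
eef_rot: [-1.954, -2.446, 0.006]
ft_force: [-4.5, -0.8, 3.1]
finger_gap: 0.5
```

```bash
python3 rel.py; python3 look.py b; python3 - <<'E'
from h import *
cv2.imwrite("pics/w3.png",viewer.camera("wrist"))
E
```

```text
tcp dock mm [-59.3   6.8  72. ] F dock [-3.8 -2.5  3.1] t 4.9667
dock x,y,z axes in tool:
 [[-0.594  0.804 -0.011]
 [ 0.804  0.595 -0.001]
 [ 0.006 -0.01  -1.   ]]
scene knob dock [-68.   -9.2] [266 228   1   4   4]
top knob hidden
```

View pics/w3.png

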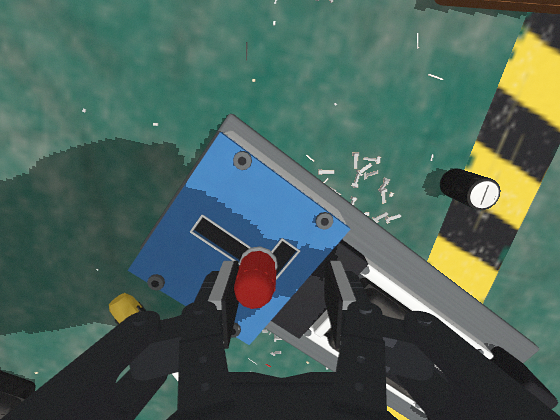

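The wrist view shows the knob at (257,278) resting on the rear pad (left), just short of the corner. The notch runs up-right to (290,245). I'll push the last few mm forward.

Call:
servo_tool:
  plan:
    - {"delta_pos": [-0.1,0.13,-0.02],"rotation": [0,0,0],"fingers": 0.5}
    - {"delta_pos": [-0.06,0.08,0],"rotation": [0,0,0],"fingers": 0.5}

```text
time: 5.28
eef_pos: [0.5614, 0.0396, 0.0723]
eef_rot: [-1.951, -2.447, 0.006]
ft_force: [-8.0, 2.7, 1.8]
finger_gap: 0.499
```

```bash
python3 rel.py; python3 look.py c
```

```text
tcp dock mm [-54.    7.   72.3] F dock [-8.4 -0.7  1.8] t 5.2833
dock x,y,z axes in tool:
 [[-0.595  0.803 -0.013]
 [ 0.803  0.595 -0.001]
 [ 0.007 -0.011 -1.   ]]
scene knob hidden
top knob hidden
```

The -8.4 N along x shows the supply on the contacts at the corner. Next, push +y.

Call:
servo_tool:
  plan:
    - {"delta_pos": [0.12,0.1,0],"rotation": [0,0,0],"fingers": 0.5}
    - {"delta_pos": [0.12,0.1,0],"rotation": [0,0,0],"fingers": 0.5}
    - {"delta_pos": [0.12,0.1,0],"rotation": [0,0,0],"fingers": 0.5}

```text
time: 5.63
eef_pos: [0.5661, 0.0488, 0.0721]
eef_rot: [-1.952, -2.445, 0.01]
ft_force: [-6.3, -0.5, 2.6]
finger_gap: 0.499
```

```bash
python3 rel.py; python3 - <<'E'
from h import *
cv2.imwrite("pics/w4.png",viewer.camera("wrist"))
E
```

```text
tcp dock mm [-53.4  17.4  72.1] F dock [-5.6 -3.   2.6] t 5.6333
dock x,y,z axes in tool:
 [[-0.594  0.804 -0.014]
 [ 0.804  0.595 -0.003]
 [ 0.006 -0.013 -1.   ]]
```

View pics/w4.png

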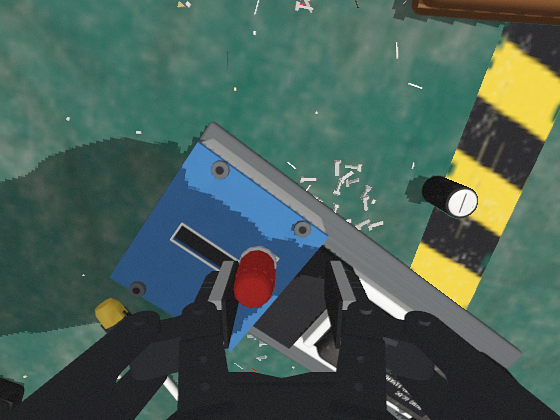

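The view shows the knob at (257,277), now off the leg and inside the notch. About 4–5 mm is left, pushed gently until the force rises.

Call:
servo_tool:
  plan:
    - {"delta_pos": [0.11,0.08,0],"rotation": [0,0,0],"fingers": 0.5}
    - {"delta_pos": [0.08,0.06,0],"rotation": [0,0,0],"fingers": 0.5}

```text
time: 5.85
eef_pos: [0.5677, 0.0537, 0.0718]
eef_rot: [-1.952, -2.444, 0.015]
ft_force: [-15.4, -9.0, 7.1]
finger_gap: 0.501
```

```bash
python3 rel.py
```

```text
tcp dock mm [-53.8  22.5  71.8] F dock [-10.5 -14.5   7.1] t 5.85
dock x,y,z axes in tool:
 [[-0.594  0.804 -0.016]
 [ 0.804  0.594 -0.006]
 [ 0.005 -0.016 -1.   ]]
```

Fy rose to -14.5 N after 15.5 mm of +y travel, so the end of the notch is reached. I'll back off along the pad normal to the middle, then lift straight up.

Call:
servo_tool:
  plan:
    - {"delta_pos": [0,-0.2,0],"rotation": [0,0,0],"fingers": 0.5}
    - {"delta_pos": [0,-0.2,0],"rotation": [0,0,0],"fingers": 0.5}
    - {"delta_pos": [0,0,-0.2],"rotation": [0,0,0],"fingers": 0.5}
    - {"delta_pos": [0,0,-0.8],"rotation": [0,0,0],"fingers": 0.5}
    - {"delta_pos": [0,0,-0.8],"rotation": [0,0,0],"fingers": 0.5}
    - {"delta_pos": [0,0,-0.8],"rotation": [0,0,0],"fingers": 0.5}
    - {"delta_pos": [0,0,-0.8],"rotation": [0,0,0],"fingers": 0.5}
    - {"delta_pos": [0,0,-0.8],"rotation": [0,0,0],"fingers": 0.5}
    - {"delta_pos": [0,0,0],"rotation": [0,0,0],"fingers": 0.5}

```text
time: 6.6
eef_pos: [0.5612, 0.0517, 0.1846]
eef_rot: [-1.952, -2.448, 0.007]
ft_force: [0.4, -0.2, 0.4]
finger_gap: 0.499
```

```bash
python3 rel.py;python3 - <<'E'
from rel import *
im=viewer.camera("wrist");c=cam("wrist",env.state())
m,p,st=blob(red(im),proj(c,O+D@[-.065,.014,.065]),40)
print("knob dock",(D.T@(plane(c,p,.065)-O)*1000).round(1),p,st)
for n,q in(("slot_start",[-.105,0,.044]),("corner",[-.065,0,.044]),("notch_end",[-.065,.014,.044])):print(n,proj(c,O+D@q).round(0))
x,y=[int(v) for v in p];x0=max(0,min(360,x-100));y0=max(0,min(270,y-75))
cv2.imwrite("pics/w5.png",cv2.resize(im[y0:y0+150,x0:x0+200],None,fx=4,fy=4,interpolation=2));print(x0,y0)
E
```

```text
tcp dock mm [-59.1  18.1 184.6] F dock [0.4 0.  0.4] t 6.6
dock x,y,z axes in tool:
 [[-0.595  0.803 -0.011]
 [ 0.803  0.596 -0.001]
 [ 0.006 -0.01  -1.   ]]
knob dock [-68.3  17.   65. ] [274.91346154 210.96923077] [263 197  24  28 520]
slot_start [230. 195.]
corner [267. 221.]
notch_end [277. 209.]
174 135
```

View pics/w5.png

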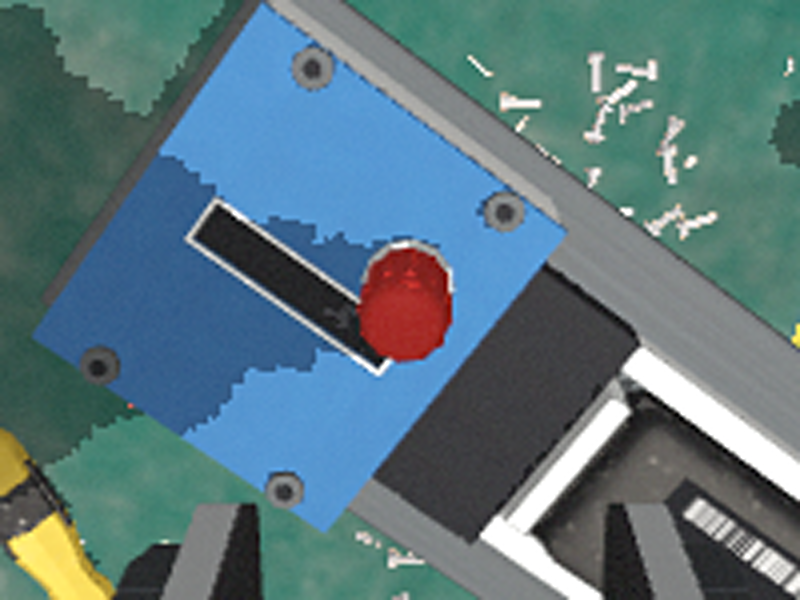

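The crop shows the knob at (405,305), out of the leg and standing in the side notch; the wrist measurement gives y ≈ 15 mm after its known bias. I'll clear the arm to check from the fixed cameras.

Call:
servo_tool:
  plan:
    - {"delta_pos": [0,0,-0.9],"rotation": [0,0,0],"fingers": 0.5}
    - {"delta_pos": [0,0,-0.9],"rotation": [0,0,0],"fingers": 0.5}
    - {"delta_pos": [0.9,-0.6,0],"rotation": [0,0,0],"fingers": 0.5}
    - {"delta_pos": [0.9,-0.6,0],"rotation": [0,0,0],"fingers": 0.5}
    - {"delta_pos": [0.9,-0.6,0],"rotation": [0,0,0],"fingers": 0.5}
    - {"delta_pos": [0.9,-0.3,0],"rotation": [0,0,0],"fingers": 0.5}
    - {"delta_pos": [0.9,0,0],"rotation": [0,0,0],"fingers": 0.5}
    - {"delta_pos": [0.9,0,0],"rotation": [0,0,0],"fingers": 0.5}
    - {"delta_pos": [0.9,0,0],"rotation": [0,0,0],"fingers": 0.5}
    - {"delta_pos": [0.9,0,0],"rotation": [0,0,0],"fingers": 0.5}
    - {"delta_pos": [0.9,0,0],"rotation": [0,0,0],"fingers": 0.5}
    - {"delta_pos": [0,0,0],"rotation": [0,0,0],"fingers": 0.5}

```text
time: 7.65
eef_pos: [0.4609, 0.2427, 0.2285]
eef_rot: [-1.959, -2.443, 0.005]
ft_force: [-0.0, 0.2, 0.4]
finger_gap: 0.498
```

```bash
python3 look.py d; python3 rel.py; python3 - <<'E'
from rel import *
c=cam("top");t=cv2.imread("pics/top.png")
m,p,st=blob(red(t),(275,245),20);print("start top knob",(D.T@(plane(c,p,.0645)-O)*1000).round(1))
c=cam("scene");t=cv2.imread("pics/scene.png")
m,p,st=blob(red(t),(249,232),20);print("start scene knob",(D.T@(plane(c,p,.0645)-O)*1000).round(1))
E
```

```text
scene knob dock [-67.5  14. ] [256 213  10  16 137]
top knob dock [-66.4  14.3] [270 225   8  10  62]
tcp dock mm [-225.1  150.   228.1] F dock [ 0.9 -0.7 -0.2] t 7.75
dock x,y,z axes in tool:
 [[-0.589  0.808 -0.01 ]
 [ 0.808  0.589 -0.002]
 [ 0.005 -0.01  -1.   ]]
start top knob [-96.4  -1.5  64.5]
start scene knob [-97.3  -1.3  64.5]
```

View pics/dt.png

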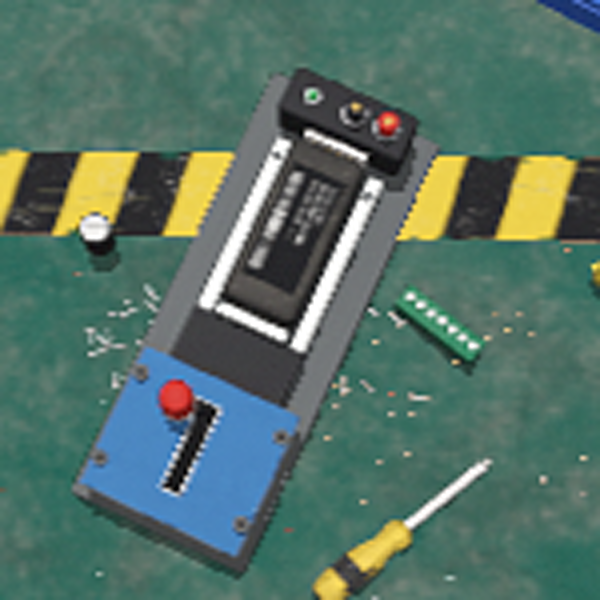

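The knob at (176,398) is in the notch. Both fixed cameras show about 15.5 mm of sideways travel. The supply is against the contacts at (335,148), and the loose parts have not moved. Handing in.

```bash
python3 -c "
from rig import env
print(env.finish_job())"
```

```text
the job is handed in; nothing more can be done
None
```

The black supply is locked home: the red knob stands fully in the side notch, stayed there after I let go, and the job is handed in at about 7.8 s.

**What I did:** I straddled the knob with half-open fingers without gripping it. The rear pad pushed it along the slot until the contacts pushed back with about 8 N, then round the corner and into the notch. At the end of the notch the sideways force rose to about 14.5 N. That was firmer than "lightly", but far below the limits. Then I backed off and lifted clear.

**Last checks:**
- **Knob:** with the arm clear, both fixed cameras put it at dock x about -67 mm and about 15.5 mm sideways from where it started, which matches the end of the notch. That x is about 2 mm behind the slot middle. The camera calibration is good to about 2 mm, and the spring holds the stem against the notch's rear wall.
- **Supply:** it lies in its bay against the contacts. I judged this from the picture and did not measure how far the contacts are pressed in.
- **Loose parts:** the capacitor, terminal strip and screwdriver look undisturbed.
- **Disagreement:** the wrist camera read the knob about 3 mm farther sideways than the fixed cameras, as it also did at the start, so I take it as a calibration offset.

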